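# Close-pack hexagonal tins in the counter tray

## Robot

A 6-joint arm with a two-finger parallel gripper is mounted at the origin on the work surface. World frame = base frame: x ahead of the robot, y to its left, z up, the work surface at z = 0. Lengths are in m, angles in degrees, forces in N, time in s.
With the tool pointing down it reaches from about 0.4 to 0.825 m from the base axis. Payload 7 kg.
Tool frame: the origin (TCP) lies midway between the tips of the shut fingers; the grasp point (between the pads) lies 19 mm behind it; z points along the fingers, y is the direction in which the jaws open and shut (so a half turn about z gives the same grasp; the last joint's range is limited). The gripper opens to 88 mm and grips with 3 to 60 N. Pads are 19 mm wide; open, the fingers measure 130 mm over their backs; the gripper's body (78 mm by 193 mm) begins 47 mm behind the grasp point.
Start: joints at [-52.477, 20.546, 0.682, 0, -70.136, -16.507], TCP at [0.242, -0.63, 0.227] pointing down, gripper open.
Joint ranges: [-176.03, 176.03], [-82.01, 121.73], [-58.28, 71.71], [-173.87, 95.51], [-174.79, -0.11], [-173.66, 173.66]. Speed limits (degrees/s): [136.94, 136.94, 172.46, 180, 180, 180].

## Interface

Orientations are given as a 3x3 rotation matrix whose columns are the frame's x, y, z axes.
In Python, from rig import robot gives the robot as it stands. Calls block until the motion is done:
- robot.goto(position, orientation): joint-space move of the TCP to a pose.
- robot.servo_line(position, ori=None, speed=0.15): straight line of the TCP; ori=None keeps the orientation; speed is the mean speed in m/s.
- robot.movej(angles): joint-space move.
- robot.move_gripper(opening): opening from 0.0 (shut) to 1.0 (fully open); the grip force is fixed at half the most; returns when the fingers have stopped.
- robot.dwell(seconds).
- robot.ik(position, orientation): joint angles nearest the present ones, or None.
- robot.grab_frame(name): name is "side" or "top"; returns (picture, depth): 480x640x3 uint8, red, green, blue; 480x640 float32, m along the optical axis (not along the pixel's ray), 0 where there is no reading.
- robot.camera_info(name): a dict with "vfov" (degrees; the focal length in pixels is half the picture's height over the tangent of half this angle, whatever the lens; pixels are square), "cx", "cy" (the principal point, pixels), "view" (4x4, takes a point from world to camera coordinates). Camera axes: x right, y down, z forward; pixel columns grow to the right and rows downward; lengths in m; the calibration is good to about 2 mm. A picture is of the moment at which its call begins. camera_info takes no time and is no camera call.
A pose or a line that the arm cannot do raises robot.Unreachable and nothing moves.
- robot.job_done(): hands the job in, once; it reports no verdict.
Readings, each from a call of its own:
- robot.read_t(): time.
- robot.read_qpos(): joint angles.
- robot.read_qvel(): joint speeds.
- robot.read_effort(): joint torques, N m.
- robot.read_position(): TCP position.
- robot.read_tcp_rot(): TCP orientation.
- robot.read_force(): force on the tool from outside, world axes, zero at the start.
- robot.read_ft_torque(): the same for the moment, N m.
- robot.read_grip_width(): opening from 0.0 (shut) to 1.0 (fully open).
Only numpy, scipy, OpenCV 4.12 (cv2) and the standard library are available. Lean on these libraries where they do the work, as an engineer would, in place of code of your own. Each camera call takes 0.05 s, during which the arm holds its last target. There are 200 camera calls.

## Task

Make up the honeycomb of brass-lidded hexagonal tins in the wood-rimmed tray: fetch the fifth one, which stands on its side in the metal rack, lay it down lid up in the tray, and close the two front tins into the two hollows of the back row of three, so that all five lie flat with their flat sides touching their neighbours. Leave the red and blue tins and everything else on the counter where they are, do not shove the tray out of its place, and let go of everything at the end.

Things in the scene. Friction and masses are not known exactly. Their poses are not given: they have to be found in the camera images.
- tray: Shallow black tray with a wooden rim, loose on the counter (1.3 kg, slides if pushed with roughly 10 N or more). Origin: centre of its underside; x runs front (robot's side) to back, y to the left. Inner floor 162 mm along x, 170 mm along y, 5 mm above the counter; rim 7 mm wide all round, its top only 13 mm above the counter, so fingers can pass over it.
- tray_floor (a point): Centre of the tray's inner floor, axes as the tray's. In the finished pack all tins have corners pointing along x and flat sides facing y: back row of three centred near y = +56.5, 0, -56.5 mm, at most 48 mm behind this point; front two 48.5 mm nearer the front than the back row, at y about +28 and -28 mm. Neighbouring centres are then 56 to 57 mm apart.
- tin_back_left_mid (a point): Closed hexagonal tin lying lid up: 56 mm across flats, 64.7 mm across corners, 30 mm high, about 0.14 kg, white with a green band and brass lid with a pale panel. The point is its centre, half-way up; z points out through the lid; two corners lie on the x axis, so the flat sides face 30, 90, 150, 210, 270 and 330 degrees from +x. Left tin of the back row.
- tin_back_mid_mid (a point): Middle tin of the back row, same kind and axes as the left one. The three back tins are loose: each may stand up to 9 mm short of the back rim, and slides back when pushed with a newton or two.
- tin_back_right_mid (a point): Right tin of the back row, same kind and axes as the left one.
- tin_front_mid (a point): Same kind of tin and axes, lying lid up in the tray in front of the left hollow of the back row, turned up to 0.2 rad and some 10 to 40 mm short of home.
- tin_new_mid (a point): The fifth tin, same kind and axes, standing on a flat side in one of the rack's slots, corners level and lid facing the rack's +y (so this z is level), its top 64 mm above the counter. It can be pinched from above across its 30 mm thickness. Stood free on the counter, a push at the lid near the top edge tips it over, lid up; it falls by itself after some 28 mm of push.
- rack: Low aluminium rack fixed to the counter, 78 mm along x by 215 mm along y; origin at the centre of its underside. Three slots, 75 mm apart along y (middle one at y = 0), each 34 mm wide along y and 69 mm long along x; slot floor 8 mm above the counter, slot walls up to 26 mm.
- tin_red_mid (a point): Tin of the same size with a red lid, standing in another slot of the rack; to be left there. Its centre.
- tin_blue_mid (a point): Tin of the same size with a blue lid, standing in another slot of the rack; to be left there. Its centre.
- olive_jar: Green glass jar, 68 mm across, 100 mm high, behind the work area. Origin: centre of its underside.
- honey_jar: Amber glass jar, 60 mm across, 85 mm high, at the right near the robot. Origin: centre of its underside.
- cheese_block: Yellow block of cheese, 110 x 75 x 50 mm, at the left. Origin: centre of its underside.
- sample_bowl: White bowl, 100 mm across, 45 mm high, at the left near the robot. Origin: centre of its underside.
- cheese_spatula: Spatula lying at the right of the rack. Origin: on its underside.
There are look-alikes about, which are no part of the job. What is shaped like the part that bears tin_new_mid but purple is not meant.

How it is judged:
By the outcome, as a careful person would: the job done as asked, in the order asked, and still so for the second after the job is handed in, with the robot touching nothing.
It also fails if it takes over 72 s, if anything falls off the work surface, if the arm or the gripper's body presses on something with over 40 N, if the wrist force passes 120 N, or if a joint passes its speed limit or range.

## Working session

There is one attempt and no reset: what is moved stays moved. The work goes in short steps, each a Python script; the robot and the scene stay as the last script left them, time stands still between calls to the robot, and variables do not carry over. Pictures are saved under pics/ and viewed, about 8 in all and at most 12, crops included, and the job is handed in when it is done.

```bash
ls; mkdir -p pics; cat > h.py <<'E'
import numpy as np, cv2
from rig import robot
def cam(n):
    i=robot.camera_info(n); return 240/np.tan(np.radians(i["vfov"])/2), i["cx"], i["cy"], np.array(i["view"])
def cloud(n):
    rgb,d=robot.grab_frame(n); f,cx,cy,V=cam(n)
    v,u=np.mgrid[:480,:640]
    P=np.stack([(u-cx)/f*d,(v-cy)/f*d,d,np.ones_like(d)],-1)@np.linalg.inv(V).T
    P=P[...,:3]; P[d==0]=np.nan
    return rgb,P
def save(n,rgb): cv2.imwrite("pics/"+n,cv2.cvtColor(rgb,cv2.COLOR_RGB2BGR))
E
python3 - <<'E'
from h import *
for n in("top","side"):
    print(n,cam(n),robot.camera_info(n).keys())
    rgb,P=cloud(n); save(n+"0.png",rgb); np.savez(n+"0.npz",rgb=rgb,P=P)
print(robot.read_t())
E
```

```text
pics
top (np.float64(528.639208702192), 318.8077696049683, 241.4209009444595, array([[-0.02902097, -0.9995144 ,  0.0113464 , -0.0468308 ],
       [-0.98538907,  0.0267013 , -0.16821244,  0.5601991 ],
       [ 0.1678278 , -0.01606231, -0.98568546,  1.0767689 ],
       [ 0.        ,  0.        ,  0.        ,  1.        ]])) dict_keys(['vfov', 'cx', 'cy', 'view'])
side (np.float64(489.08962156583715), 319.7041207269777, 240.1682643718858, array([[-0.86473218, -0.50193564, -0.017288  ,  0.447005  ],
       [-0.38224932,  0.68008439, -0.62559625,  0.28220103],
       [ 0.32576635, -0.53436489, -0.77995542,  1.00718833],
       [ 0.        ,  0.        ,  0.        ,  1.        ]])) dict_keys(['vfov', 'cx', 'cy', 'view'])
0.1
```

View pics/top0.png

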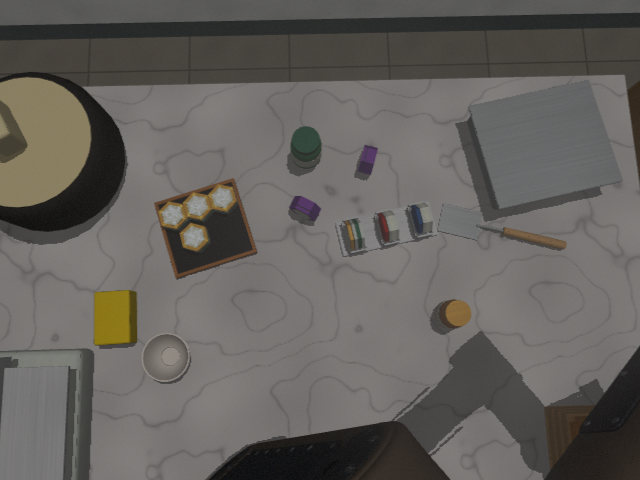

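View pics/side0.png

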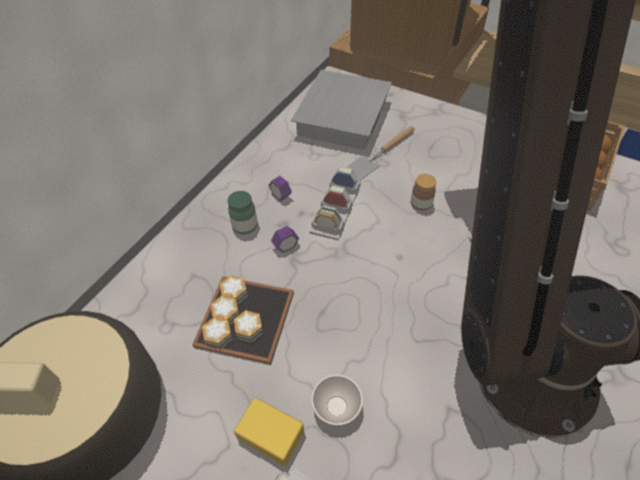

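```bash
python3 - <<'E'
from h import *
z=np.load("top0.npz"); rgb,P=z["rgb"],z["P"]
a=cv2.resize(rgb[170:285,145:265],None,fx=5,fy=5,interpolation=cv2.INTER_CUBIC)
b=cv2.resize(rgb[195:262,332:444],None,fx=5,fy=5,interpolation=cv2.INTER_CUBIC)[:, :]
save("crops.png",cv2.resize(np.vstack([a[:, :560],b]),None,fx=.64,fy=.64) )
for (u,v) in [(173,215),(198,206),(222,197),(194,237),(215,225),(205,228),(352,235),(388,226),(422,219),(300,300),(385,245)]:
    print((u,v),P[v,u].round(4))
def rect(m,lab):
    p=P[m][:,:2].astype(np.float32); r=cv2.minAreaRect(p*1000); print(lab,r,m.sum())
reg=np.zeros(rgb.shape[:2],bool)
reg[172:285,148:262]=1
zz=P[...,2]
for t in(.005,.008): 
    m=reg&(zz>t)&(zz<.05); m=cv2.morphologyEx(m.astype(np.uint8),cv2.MORPH_OPEN,np.ones((3,3)))>0
    rect(m,"tray")
hsv=cv2.cvtColor(rgb,cv2.COLOR_RGB2HSV)
m=reg&(zz>.028)&(zz<.045); print("lid z",np.nanmedian(zz[m]))
n,l,s,c=cv2.connectedComponentsWithStats(m.astype(np.uint8))
for i in range(1,n):
    if s[i,4]>60: print(s[i],c[i].round(1),P[l==i].mean(0).round(4))
w=reg&(hsv[...,1]<60)&(hsv[...,2]>150)&(zz>.02)
n,l,s,c=cv2.connectedComponentsWithStats(w.astype(np.uint8))
for i in range(1,n):
    if s[i,4]>20: print("white",s[i],c[i].round(1),P[l==i].mean(0).round(4))
reg[:]=0; reg[195:262,332:440]=1
m=reg&(zz>.012); m=cv2.morphologyEx(m.astype(np.uint8),cv2.MORPH_OPEN,np.ones((3,3)))>0; rect(m,"rack")
m=reg&(zz>.018)&(zz<.03); rect(m,"rack18-30")
m=reg&(zz>.055);n,l,s,c=cv2.connectedComponentsWithStats(m.astype(np.uint8))
for i in range(1,n):
    if s[i,4]>15: print("top",s[i],c[i].round(1),P[l==i].mean(0).round(4)); rect(l==i,"")
E
```

```text
(173, 215) [0.6273 0.2508 0.0352]
(198, 206) [0.6468 0.198  0.0313]
(222, 197) [0.6654 0.1457 0.0321]
(194, 237) [0.5777 0.205  0.0354]
(215, 225) [0.6091 0.1657 0.005 ]
(205, 228) [0.5973 0.1821 0.0327]
(352, 235) [ 0.5671 -0.1321  0.0673]
(388, 226) [ 0.5854 -0.2095  0.0617]
(422, 219) [ 0.598  -0.2819  0.0642]
(300, 300) [ 0.4388 -0.0185 -0.0042]
(385, 245) [ 0.5517 -0.2072  0.0192]
tray ((604.0431518554688, 187.96279907226562), (177.7736358642578, 184.65475463867188), 16.73920249938965) 3765
tray ((604.0244750976562, 188.00018310546875), (177.76467895507812, 184.6005096435547), 16.75042724609375) 3530
lid z 0.03453623747982948
[ 158  184   79   46 1737] [196.6 206.2] [0.6456 0.2002 0.0345]
[179 223  29  29 590] [193.3 236.8] [0.5784 0.2066 0.0346]
white [221 191   8   9  38] [224.2 195.2] [0.6686 0.1405 0.0346]
white [190 203  15  10  54] [196.4 206.5] [0.6447 0.2005 0.0353]
white [169 207  11  11  47] [173.6 211.1] [0.636  0.2497 0.035 ]
white [194 230   9  12  36] [198.2 235.4] [0.5809 0.1961 0.035 ]
white [187 232  10  14  55] [191.4 237.7] [0.5762 0.2106 0.0357]
rack ((591.7103271484375, -212.0459747314453), (78.29895782470703, 190.94622802734375), 11.578909873962402) 1868
rack18-30 ((591.53271484375, -212.08743286132812), (78.57744598388672, 191.63999938964844), 11.620345115661621) 510
top [414 205  19  23 292] [423.2 215.7] [ 0.6056 -0.2854  0.0622]
 ((606.6754760742188, -285.7589111328125), (42.741641998291016, 31.27194595336914), 12.389103889465332) 292
top [381 214  18  22 285] [389.3 224. ] [ 0.5895 -0.2124  0.0623]
 ((589.7686767578125, -212.5592041015625), (43.760093688964844, 31.556398391723633), 12.54103946685791) 285
top [346 221  19  23 282] [355.  231.9] [ 0.5745 -0.1391  0.0623]
 ((575.4043579101562, -139.1814727783203), (44.10142517089844, 30.832595825195312), 11.043729782104492) 282
```

View pics/crops.png

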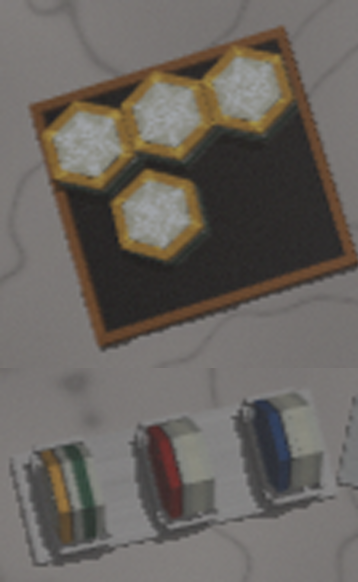

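The top view shows the tray at about px (205,228), with the back row at (173,215), (198,206) and (222,197) and the front tin at (194,237). The brass-lidded tin is in the rack's left slot at (354,233), with its lid to the left, and the red and blue tins are in the other slots. I'll check against the side camera, then fit hexagons to the lids.

```bash
cat >> h.py <<'E'
from scipy.optimize import minimize
def R(yaw,flip=1):
    a=np.radians(yaw); y=np.array([-np.sin(a),np.cos(a),0])*flip; z=np.array([0,0,-1.]); return np.stack([np.cross(y,z),y,z],1)
def hexfit(rgb,P,guess,zr=(.027,.045),z0=.03):
    """guess Nx3 (x,y,yawdeg): fit hexagons to the lid-height points by soft overlap on a 1 mm grid"""
    m=(P[...,2]>zr[0])&(P[...,2]<zr[1]); Q=P[m][:,:2]; out=[]
    g=np.array(guess,float)
    near=np.min([np.hypot(*(Q-c[:2]).T) for c in g],0)<.04; Q=Q[near]
    def sd(c,Q):
        a=np.radians(c[2]+np.array([30,90,150])); return np.max(np.abs((Q-c[:2])@np.stack([np.cos(a),np.sin(a)])),0)-.028
    def cost(v):
        c=v.reshape(-1,3)*[.001,.001,1]
        ds=np.array([sd(k,Q) for k in c]); d=ds.min(0)
        rep=0
        for i in range(len(c)):
            for j in range(i): rep+=max(0,.056-np.hypot(*(c[i]-c[j])[:2]))**2*1e6
        G=sum(1/(1+np.exp(k/.001)).sum() for k in ds)  # points inside
        return -G+ .2*(np.clip(d,0,.01)*1000).sum()+20*rep
    v=(g*[1000,1000,1]).ravel()
    for _ in range(3): v=minimize(cost,v,method="Powell").x
    return v.reshape(-1,3)*[.001,.001,1]
def tray(p,T):  # world->tray
    a=np.radians(T[2]); d=np.asarray(p)[:2]-T[:2]; return np.array([d@[np.cos(a),np.sin(a)],d@[-np.sin(a),np.cos(a)]])
def world(q,T):
    a=np.radians(T[2]); return np.array(T[:2])+[q[0]*np.cos(a)-q[1]*np.sin(a),q[0]*np.sin(a)+q[1]*np.cos(a)]
E
python3 - <<'E'
from h import *
T=np.array([.604,.188,16.74])
for n in("top","side"):
    z=np.load(n+"0.npz"); rgb,P=z["rgb"],z["P"]; X,Y,Z=P[...,0],P[...,1],P[...,2]
    m=(np.abs(X-.604)<.14)&(np.abs(Y-.188)<.14)&(Z>.007)&(Z<.05)
    m=cv2.morphologyEx(m.astype(np.uint8),cv2.MORPH_OPEN,np.ones((3,3)))>0
    print(n,"tray",cv2.minAreaRect((P[m][:,:2]*1000).astype(np.float32)))
    m=(np.abs(X-.59)<.06)&(np.abs(Y+.21)<.12)&(Z>.055)&(Z<.075)
    k,l,s,c=cv2.connectedComponentsWithStats(m.astype(np.uint8))
    for i in range(1,k):
        if s[i,4]>15: print(P[l==i].mean(0).round(4),cv2.minAreaRect((P[l==i][:,:2]*1000).astype(np.float32)))
    g=[(.632,.2505,16.7),(.646,.2,16.7),(.663,.144,16.7),(.578,.2066,10)]
    for r in hexfit(rgb,P,g): print(r.round(4),tray(r,T).round(4))
for f in(1,-1): 
  for p in([.5745,-.139,.15],[.5,.03,.1],[.6,.15,.1]): q=robot.ik(p,R(14,f)); print(f,None if q is None else np.round(q,0))
E
```

```text
top tray ((604.0243530273438, 188.0001678466797), (177.7648162841797, 184.60052490234375), 16.750411987304688)
[ 0.6056 -0.2854  0.0622] ((606.6754150390625, -285.7589111328125), (42.74174880981445, 31.271963119506836), 12.389144897460938)
[ 0.5895 -0.2124  0.0623] ((589.7686767578125, -212.55917358398438), (43.76008987426758, 31.556407928466797), 12.541064262390137)
[ 0.5745 -0.1391  0.0623] ((575.4043579101562, -139.181396484375), (44.10148239135742, 30.832521438598633), 11.043378829956055)
[ 0.1872  0.2505 16.7   ] [-0.3811  0.1799]
[ 0.646  0.2   16.7  ] [ 0.0437 -0.0006]
[ 0.663  0.144 16.7  ] [ 0.0438 -0.0591]
[ 0.578   0.2066 10.    ] [-0.0195  0.0253]
side tray ((604.4788208007812, 186.77894592285156), (177.74391174316406, 186.6591033935547), 16.531627655029297)
[ 0.6046 -0.2846  0.0615] ((606.2330322265625, -286.86505126953125), (42.34629821777344, 36.04777526855469), 9.597655296325684)
[ 0.5888 -0.2114  0.0619] ((589.5048217773438, -212.08859252929688), (41.3345832824707, 35.2311897277832), 13.209978103637695)
[ 0.5731 -0.1381  0.062 ] ((574.7213134765625, -139.41156005859375), (42.45783233642578, 34.0633659362793), 9.697185516357422)
[ 0.1872  0.2505 16.7   ] [-0.3811  0.1799]
[ 0.646  0.2   16.7  ] [ 0.0437 -0.0006]
[ 0.663  0.144 16.7  ] [ 0.0438 -0.0591]
[ 0.578   0.2066 10.    ] [-0.0195  0.0253]
1 [  5.  16. -16.   0. -58. -81.]
1 [  26.   11.  -31.    0.  -48. -102.]
1 [  32.   21.  -16.    0.  -53. -108.]
-1 [  5.  16. -16.   0. -58.  99.]
-1 [ 26.  11. -31.   0. -48.  78.]
-1 [ 32.  21. -16.   0. -53.  72.]h.py:28: RuntimeWarning: overflow encountered in exp
  G=sum(1/(1+np.exp(k/.001)).sum() for k in ds)  # points inside
```

```bash
sed -i 's/np.cos(a),np.sin(a)\])),0)-.028/np.cos(a),np.sin(a)])),-1)-.028/; s/np.exp(k\/.001)/np.exp(np.clip(k\/.001,-50,50))/' h.py
python3 - <<'E'
from h import *
z=np.load("top0.npz"); T=np.array([.6042,.1874,16.65])
for n in("top","side"):
    z=np.load(n+"0.npz")
    for r in hexfit(z["rgb"],z["P"],[(.632,.2505,16.7),(.646,.2,16.7),(.663,.144,16.7),(.578,.2066,10)]): print(n,r.round(4),tray(r,T).round(4))
r=R(12)
robot.move_gripper(.58)
robot.goto([.574,-.1388,.16],r)
robot.servo_line([.574,-.1388,.036])
print(robot.read_position(),robot.read_force())
robot.move_gripper(0.0); w=robot.read_grip_width()
print("w mm",w*88,robot.read_force())
robot.servo_line([.574,-.1388,.13])
print("w mm",robot.read_grip_width()*88,robot.read_force(),robot.read_t())
rgb,P=cloud("side"); save("lift.png",cv2.resize(rgb[100:340,200:520],None,fx=2,fy=2))
E
```

```text
top [ 0.628   0.2535 16.4223] [0.0417 0.0565]
top [ 0.6469  0.2001 17.3014] [ 0.0446 -0.0001]
top [ 0.6635  0.1459 16.5762] [ 0.0449 -0.0568]
top [ 0.5787  0.2066 12.1315] [-0.0189  0.0257]
side [ 0.628   0.2529 17.4362] [0.0415 0.0559]
side [ 0.6471  0.1995 15.2815] [ 0.0446 -0.0007]
side [ 0.6637  0.1454 17.1291] [ 0.0449 -0.0572]
side [ 0.5786  0.2058 12.5378] [-0.0193  0.025 ]
[ 0.57469073 -0.13894144  0.03680144] [1.02402644 0.20629515 0.2760305 ]
w mm 29.69784835170558 [-0.65030545 -4.56119998  4.31461464]
w mm 29.83173177864665 [-0.89542232  0.49503595 -1.78177614] 5.2917
```

View pics/lift.png

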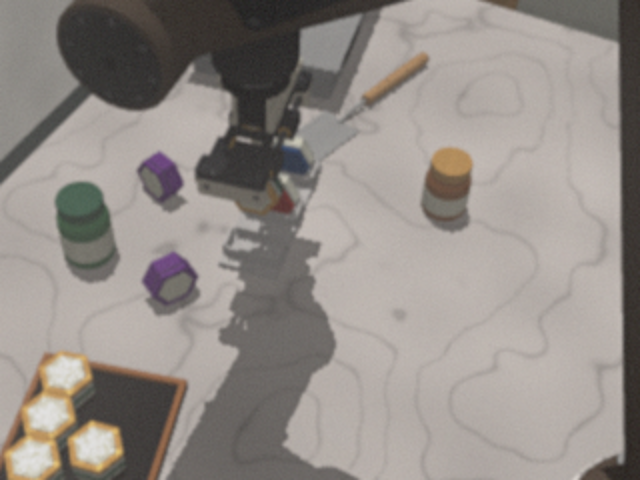

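The tin is held: grip width 29.8 mm, about 1.5 N of weight. The hexagon fits from the two cameras agree within 1 mm. Next I stand it on free counter in line with the tray and tip it.

```bash
python3 - <<'E'
from h import *
r=R(16.65); a=np.radians(16.65); ty=np.array([-np.sin(a),np.cos(a)]); S=np.array([.48,.05])
robot.goto([*S,.10],r)
robot.servo_line([*S,.045]); robot.servo_line([*S,.0285],speed=.04)
print(robot.read_position(),robot.read_force())
robot.move_gripper(.62)
robot.servo_line([*S,.11])
robot.move_gripper(0.0)
robot.servo_line([*(S+.062*ty),.11]); robot.servo_line([*(S+.062*ty),.047])
robot.servo_line([*(S+.034*ty),.047],speed=.06); print(robot.read_force())
robot.servo_line([*(S+.0*ty),.047],speed=.06); print(robot.read_force())
robot.dwell(.3)
robot.servo_line([*(S+.05*ty),.12])
robot.goto([.45,.25,.2],r); print(robot.read_t())
rgb,P=cloud("top"); save("tip.png",cv2.resize(rgb[160:340,140:380],None,fx=3,fy=3))
m=(np.abs(P[...,0]-.49)<.08)&(np.abs(P[...,1]-.0)<.1)&(P[...,2]>.02); print(P[m].mean(0),m.sum())
c=P[m].mean(0); print(hexfit(rgb,P,[(c[0],c[1],16.65)],zr=(.022,.04)))
E
```

```text
[0.48010634 0.04993676 0.02857048] [ 0.50144849 -1.56299881  2.13293854]
[ 0.65073196  0.02553126 -0.13549947]
[ 0.55062178  0.4461194  -0.24764034]
13.8667
[0.49262031 0.00939662 0.02952854] 603
[[4.93119193e-01 9.54788698e-03 1.62840297e+01]]
```

View pics/tip.png

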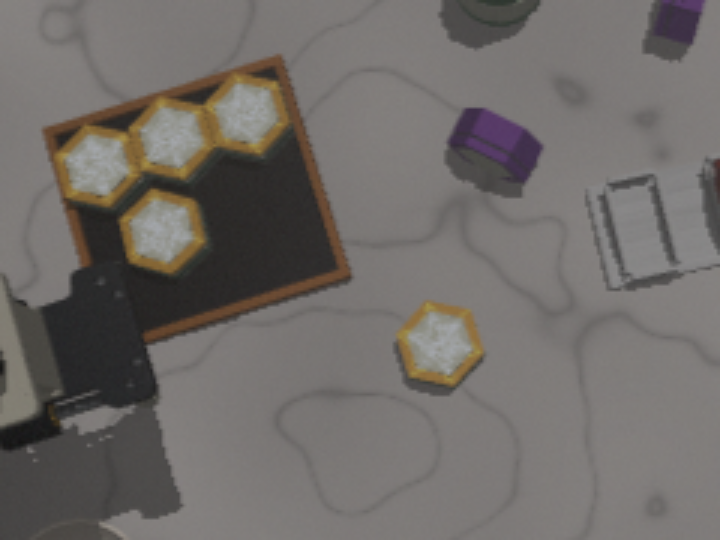

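The tin fell lid up at px (440,345) in the crop, fitted at (0.493, 0.0095) with yaw 16.3°. Next I pick it across its flats and lay it in the tray's front right. Then I push the front tin home with the half-open jaws as a V.

```bash
cat >> h.py <<'E'
TR=np.array([.6042,.1874,16.65]); RT=R(16.65)
def tl(x,y,z,speed=.15): robot.servo_line([*world((x/1000,y/1000),TR),z],speed=speed)
def fx():
    a=np.radians(16.65); f=np.array(robot.read_force())[:2]; return round(f@[np.cos(a),np.sin(a)],2),round(f@[-np.sin(a),np.cos(a)],2)
def push(y,x0,x1,z=.017,lim=6,base=None):
    """advance the V-cup in +x tray by mm steps until the resistance passes lim"""
    b=base if base is not None else fx()[0]
    x=x0
    while x<x1:
        x=min(x+1,x1); tl(x,y,z,.03); f=fx()
        if f[0]-b<-lim: break
    print("push end",x,"f",f,"base",b,"at",(tray(robot.read_position(),TR)*1000).round(1)); return x
E
python3 - <<'E'
from h import *
C=[.4931,.0095]
robot.move_gripper(.92)
robot.goto([*C,.09],RT); robot.servo_line([*C,.013])
robot.move_gripper(0.0); print("w",robot.read_grip_width()*88)
robot.servo_line([*C,.07])
robot.servo_line([*world((-.046,-.055),TR),.07],ori=RT); tl(-46,-55,.035); tl(-46,-55,.0185,.05)
print(robot.read_force(),robot.read_grip_width()*88)
robot.move_gripper(62/88); print(robot.read_grip_width()*88)
tl(-46,-55,.075)
robot.move_gripper(24/88)
tl(-67,27.5,.075); tl(-67,27.5,.017); b=fx()[0]
tl(-56,27.5,.017,.08)
push(27.5,-56,-36,lim=6,base=b)
tl(-67,27.5,.017); tl(-67,27.5,.08)
robot.goto([.40,.02,.25],RT); print(robot.read_t())
for n in("top","side"):
    rgb,P=cloud(n)
    for q in hexfit(rgb,P,[(.628,.2535,16.7),(.6469,.2,16.7),(.6635,.146,16.7),(*world((-.002,.0275),TR),16),(*world((-.046,-.055),TR),16)]): print(n,(tray(q,TR)*1000).round(1),q[2].round(1))
    save(f"st1{n}.png",rgb)
    m=(np.abs(P[...,0]-.604)<.14)&(np.abs(P[...,1]-.188)<.14)&(P[...,2]>.007)&(P[...,2]<.05)
    m=cv2.morphologyEx(m.astype(np.uint8),cv2.MORPH_OPEN,np.ones((3,3)))>0
    print(n,"tray",cv2.minAreaRect((P[m][:,:2]*1000).astype(np.float32)))
E
```

```text
w 55.945909954830164
[ 0.07728565  0.70244572 -0.23099789] 55.822198160228716
61.7329978457994
push end -36 f (np.float64(-2.68), np.float64(-1.24)) base 0.2 at [-35.9  27.6]
30.275
top [47.3 57. ] 18.0
top [48.  0.] 17.6
top [ 44.8 -56.7] 16.7
top [-1.  28.4] 18.6
top [-46.5 -53.6] 16.0
top tray ((604.17724609375, 188.02005004882812), (177.7902374267578, 184.84011840820312), 16.70466423034668)
side [47.3 56.7] 16.8
side [48.3 -0.6] 15.0
side [ 44.8 -57. ] 16.1
side [-0.9 27.8] 18.0
side [-47.  -53.7] 16.6
side tray ((604.6570434570312, 186.19534301757812), (177.72657775878906, 187.24368286132812), 16.789875030517578)
```

All of it landed as planned: left and middle back tins seated, front tin at (-1, 28), new tin lying at (-46.7, -53.7), tray unmoved. Next I carry the new tin in front of its hollow and push it home.

```bash
python3 - <<'E'
from h import *
robot.move_gripper(62/88)
robot.goto([*world((-.0467,-.0537),TR),.075],RT)
tl(-46.7,-53.7,.0185,.12)
robot.move_gripper(0.0); print("w",robot.read_grip_width()*88)
tl(-46.7,-53.7,.024); tl(-47,-29,.024); tl(-47,-29,.019,.05)
robot.move_gripper(61/88)
tl(-47,-29,.075); robot.move_gripper(24/88)
tl(-96,-28.5,.075); tl(-96,-28.5,.017); b=fx()[0]
tl(-84,-28.5,.017,.08); tl(-46,-28.5,.017,.06); print(fx())
push(-28.5,-46,-35.5,lim=7,base=b)
tl(-60,-28.5,.017); tl(-60,-28.5,.08)
robot.goto([.40,.02,.25],RT); print(robot.read_t())
for n in("top","side"):
    rgb,P=cloud(n)
    for q in hexfit(rgb,P,[(.6266,.2555,16.7),(.65,.2,16.7),(.6635,.146,16.7),(*world((-.001,.028),TR),17),(*world((-.002,-.0285),TR),17)]): print(n,(tray(q,TR)*1000).round(1),q[2].round(1))
    m=(np.abs(P[...,0]-.604)<.14)&(np.abs(P[...,1]-.188)<.14)&(P[...,2]>.007)&(P[...,2]<.05)
    m=cv2.morphologyEx(m.astype(np.uint8),cv2.MORPH_OPEN,np.ones((3,3)))>0
    print(n,"tray",cv2.minAreaRect((P[m][:,:2]*1000).astype(np.float32)))
    if n=="top": save("st2.png",cv2.resize(rgb[165:290,140:270],None,fx=4,fy=4,interpolation=cv2.INTER_CUBIC))
E
```

```text
w 55.85505586477095
(np.float64(-11.82), np.float64(-4.2))
push end -45 f (np.float64(-13.71), np.float64(-2.87)) base 0.32 at [-50.5 -30.4]
39.85
top [58.1 59.5] 18.1
top [59.2  2.2] 18.6
top [ 56.9 -54.2] 16.5
top [10.1 30.6] 18.5
top [-14.8 -27.4] 26.4
top tray ((614.2294311523438, 193.21694946289062), (177.44239807128906, 184.95431518554688), 17.49562644958496)
side [56.6 59. ] 18.1
side [59.3  2. ] 16.3
side [ 56.6 -55. ] 17.7
side [ 9.  29.5] 16.1
side [-15.  -27.8] 24.7
side tray ((614.673828125, 191.81350708007812), (178.1881866455078, 186.14830017089844), 17.40765380859375)
```

View pics/st2.png

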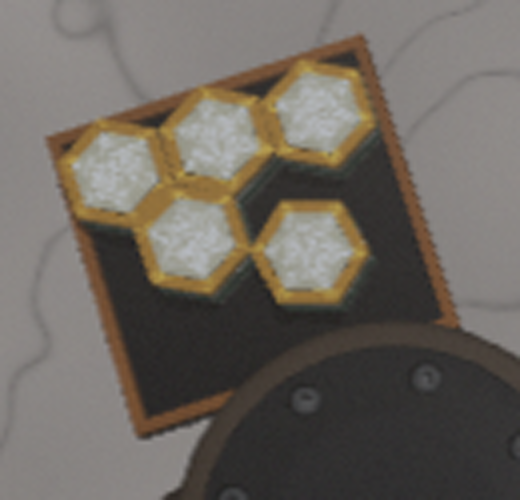

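The new tin jammed half way, turned about 8° against the front tin, and the push shoved the tray about 11 mm back. I should have watched the force on that long stroke. To mend it, I'll seat the tin with flat-on-flat pushes, stepping with a force limit: first toward 330° onto the right back tin's flat, then toward 30° into the hollow. After that I push the tray back to its place.

```bash
cat >> h.py <<'E'
T2=np.array([.6142,.1928,17.35])
def dpush(T,ang,lat,s0,s1,z=.017,lim=6,fast=None,step=1.5):
    """closed fingers, flat across direction ang (tray deg): pushes along it, s = along, lat = across (mm)"""
    a=np.radians(ang); u=np.array([np.cos(a),np.sin(a)]); v=np.array([-u[1],u[0]]); r=R(T[2]+ang)
    W=lambda s:world((s*u+lat*v)/1000,T)
    A=np.radians(ang+T[2]); uw=np.array([np.cos(A),np.sin(A)])
    robot.goto([*W(s0),.085],r); robot.servo_line([*W(s0),z],speed=.2)
    b=np.array(robot.read_force())[:2]@uw; s=s0; f=0
    while s<s1:
        s=min(s+step,s1); robot.servo_line([*W(s),z],speed=.05); f=b-np.array(robot.read_force())[:2]@uw
        if f>lim: break
    print("dpush",ang,"end s",round(s,1),"force",round(f,2),"t",robot.read_t())
    robot.servo_line([*W(s-8),z],speed=.2); robot.servo_line([*W(s-8),.085],speed=.25); return s,f
def see(T,guess,name=None):
    robot.goto([.40,.02,.25],R(T[2]))
    for n in("top","side"):
        rgb,P=cloud(n)
        for q in hexfit(rgb,P,[(*world(np.array(g[:2])/1000,T),T[2]+g[2]) for g in guess]): print(n,(tray(q,T)*1000).round(1),(q[2]-T[2]).round(1))
        m=(np.abs(P[...,0]-.604)<.14)&(np.abs(P[...,1]-.188)<.14)&(P[...,2]>.007)&(P[...,2]<.05)
        m=cv2.morphologyEx(m.astype(np.uint8),cv2.MORPH_OPEN,np.ones((3,3)))>0
        r=cv2.minAreaRect((P[m][:,:2]*1000).astype(np.float32)); print(n,"tray",np.round(r[0],1),round(r[2],2))
        if name and n=="top": save(name,cv2.resize(rgb[165:290,140:270],None,fx=4,fy=4,interpolation=cv2.INTER_CUBIC))
E
python3 - <<'E'
from h import *
robot.move_gripper(0.0)
s,f=dpush(T2,-30,-38,-55,-24.5)
if s>-30: dpush(T2,30,-26.5,-75,-52)
see(T2,[(46.5,57,0),(47.5,0,0),(46,-56.5,0),(-1.5,28,0),(-3,-29,0)],"st3.png"); print(robot.read_t())
E
```

```text
dpush -30 end s -24.5 force 6.97 t 47.3667
dpush 30 end s -66.0 force 6.03 t 51.075
top [48.5 56.7] 0.9
top [48.6 -0.2] -0.4
top [ 48.5 -56.9] 1.5
top [-0.2 28.3] 1.4
top [ -7.8 -41.3] 2.8
top tray [614.8 192.9] 17.92
side [47.9 56.7] 2.1
side [48.6 -0.3] 0.9
side [ 48.6 -57.4] 1.2
side [-0.7 27.8] 1.8
side [ -8.  -41.3] 2.9
side tray [614.4 191.4] 17.4
52.8917
```

View pics/st3.png

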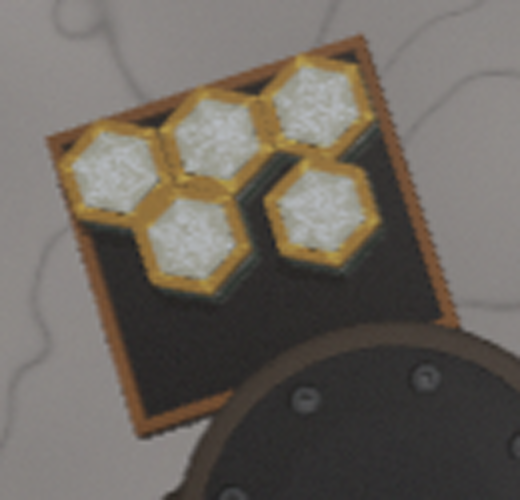

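The right back tin is now seated at x = 48.5 and the new tin lies squarely against its flat at (-8, -41). The 30° push wedged at once, so I'll slide the tin sideways (+y) onto the front tin's flat and then push it straight home.

```bash
python3 - <<'E'
from h import *
dpush(T2,90,8,-85,-66,lim=5,step=2)
dpush(T2,0,-28.3,-56,-42,lim=8,step=2); print((tray(robot.read_position(),T2)*1000).round(1),robot.read_t())
rgb,P=cloud("side"); save("st4.png",cv2.resize(rgb[250:380,170:320],None,fx=4,fy=4))
for q in hexfit(rgb,P,[(*world(np.array(g)/1000,T2),T2[2]) for g in [(48.5,57),(48.5,0),(48.5,-57),(-.5,28),(-3,-29)]]): print((tray(q,T2)*1000).round(1),(q[2]-T2[2]).round(1))
E
```

```text
dpush 90 end s -66 force 7.4 t 57.3417
dpush 0 end s -42 force 0.96 t 61.7333
[-48.9 -28. ] 62.4083
[48.2 57. ] 0.7
[50.  -0.6] 0.0
[ 48.1 -58.2] 0.0
[-1.6 30.7] 0.4
[ -0.3 -29.8] 0.0
```

View pics/st4.png

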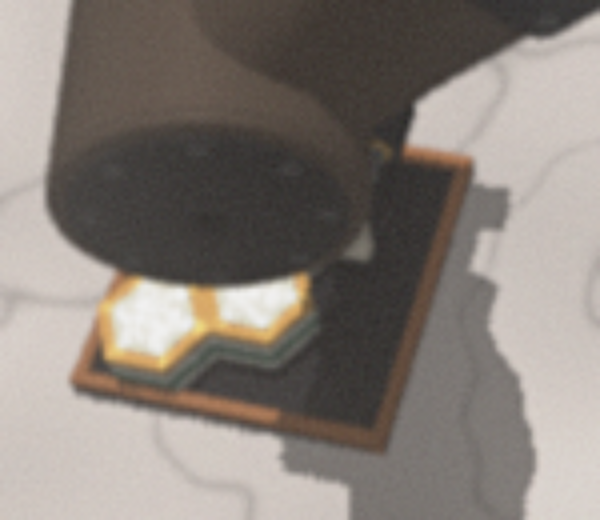

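```bash
python3 - <<'E'
from h import *
assert robot.ik([*world((.119,.002),TR),.007],RT) is not None
tl(119,2,.085,.25); tl(119,2,.007,.2)
s=112; tl(s,2,.007,.15)
while True:
    s-=3; tl(s,max(0,2*(s-97)/12),.007,.06); x=tray(robot.read_position(),TR)*1000
    if x[0]<98.8 or s<86: break
print("cmd",s,"act",x.round(1),"f",fx(),robot.read_t())
tl(s+16,0,.007,.25); tl(119,0,.10,.25); print(robot.read_t())
rgb,P=cloud("side"); save("st5.png",cv2.resize(rgb[250:380,170:320],None,fx=4,fy=4,interpolation=cv2.INTER_CUBIC))
m=(np.abs(P[...,0]-.604)<.14)&(np.abs(P[...,1]-.188)<.14)&(P[...,2]>.007)&(P[...,2]<.05)
m=cv2.morphologyEx(m.astype(np.uint8),cv2.MORPH_OPEN,np.ones((3,3)))>0
r=cv2.minAreaRect((P[m][:,:2]*1000).astype(np.float32)); print("tray",r)
T=TR
for q in hexfit(rgb,P,[(*world(np.array(g)/1000,T),T[2]) for g in [(48.5,57),(48.5,0),(48.5,-57),(-.5,28),(-.5,-28)]]): print((tray(q,T)*1000).round(1),(q[2]-T[2]).round(1))
E
```

```text
cmd 94 act [97.5  0.8] f (np.float64(8.22), np.float64(1.21)) 65.5417
66.3167
tray ((603.7160034179688, 187.72987365722656), (178.73724365234375, 187.348388671875), 17.426546096801758)
[47.1 58.1] -0.7
[47.9  0.6] 1.9
[ 47.8 -55.8] 1.5
[-1.8 30.8] 0.6
[ -2.3 -25.7] 0.8
```

View pics/st5.png

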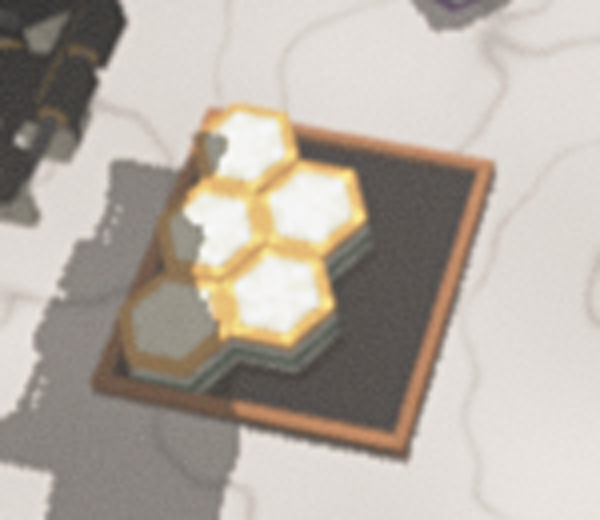

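The side view (px 250–320) shows all five lids flat and touching, and the tray is back within about 1.5 mm. The front pair measures some 1–2 mm off to the left and short. There is time for one gentle force-limited push on both front corners, then I hand in.

```bash
python3 - <<'E'
from h import *
T=TR+[-.0008,.0009,.8]; r=R(T[2]); y=.001
L=lambda x,z,v:robot.servo_line([*world((x/1000,y),T),z],ori=r,speed=v)
t0=robot.read_t(); robot.move_gripper(.4)
L(-52,.08,.3); L(-52,.017,.25); b=fx()[0]; print(robot.read_t())
x=-46; L(x,.017,.1); f=0
while x<-40.5 and robot.read_t()<69.3:
    x+=1; L(x,.017,.05); f=b-fx()[0]
    if f>6 or tray(robot.read_position(),T)[0]>-.0421: break
print(x,f,(tray(robot.read_position(),T)*1000).round(1),robot.read_t())
L(-52,.017,.2); L(-52,.06,.3); 
rgb,P=cloud("side"); rg2,P2=cloud("top"); robot.job_done(); print("done",robot.read_t(),robot.read_force())
save("end.png",np.hstack([cv2.resize(rgb[250:380,170:320],None,fx=2.6,fy=2.6),cv2.resize(rg2[165:295,140:290],None,fx=2.6,fy=2.6)]))
for q in hexfit(rgb,P,[(*world(np.array(g)/1000,T),T[2]) for g in [(48,57),(48,0),(48,-57),(-.5,28),(-.5,-28)]]): print((tray(q,T)*1000).round(1),(q[2]-T[2]).round(1))
E
```

```text
68.275
-43 8.11 [-44.3   0.8] 69.275
the job is handed in; nothing more can be done
the job is handed in; nothing more can be done
```

The job was handed in just before the 72 s limit, with the gripper open and lifted clear. I have no camera check of the final state, because the script ended at hand-in before it saved or fitted the last pictures.

**What I did:** I took the brass-lidded tin out of the rack, stood it on the counter and tipped it lid up. I then gripped it across its flats, laid it in the tray's front right and pushed both front tins into their hollows. All the moves that needed a grip held (29.8 mm across the thickness, 55.9 mm across the flats).

**What went wrong:**
- **Tray shoved:** The first push on the new tin jammed against the front tin and moved the tray about 11 mm back. I was not checking the force on that stroke.
- **Mending it:** I seated the tin with flat-on-flat pushes, then pushed the tray back from behind its rear rim.
- **One push did nothing:** The push toward 30° wedged and was abandoned.

**Last checks (side camera at 66 s, about 1 mm accuracy):**

| Item | Measured |
|---|---|
| Tray | about 1–1.5 mm and 0.8–0.9° from where it started |
| Tins | all five lying flat, lid up, lids looking in contact |
| Neighbouring centres | mostly 56–57.5 mm apart |
| Two front-to-back pairs | about 58 mm, outside the 56–57 mm asked for |

Because of the 58 mm gaps I gave one last gentle push on both front corners. It met a firm stop at 8 N, below the roughly 10 N that slides the tray. That suggests the pack is closed, but I did not measure the gaps again. I did not touch the red and blue tins or the other objects on purpose, and I took no final measurement of them.

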